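# Tip the flopped cartridges back in their tray

## Robot

A 6-joint arm with a two-finger parallel gripper is mounted at the origin on the work surface. World frame = base frame: x ahead of the robot, y to its left, z up, the work surface at z = 0. Lengths are in mm, angles in rad, forces in N, time in s.
With the tool pointing down it reaches from about 275 to 1000 mm from the base axis. Payload 8.4 kg.
Tool frame: the origin (TCP) lies between the finger pads; the fingertips stand 22 mm ahead of it and the grasp point (between the pads) lies 3 mm ahead of it (r.nose_length is the z of the fingertips in the tool frame, in mm); z points along the fingers, y is the line along which they close (so a half turn about z gives the same grasp; the last joint's range is limited). The gripper opens to 85 mm and grips with 20 to 120 N. Pads are 22 mm wide; open, the fingers measure 114 mm over their backs; the gripper's body (76 mm by 85 mm) begins 54 mm behind the grasp point. The pads swing forward as they close: fully open they stand 13 mm farther back than shut.
Start: joints at [1.207, 0.353, 1.633, -0, 1.155, -0.002], TCP at [221.223, 584.541, 253.281] pointing down, gripper open.
Joint ranges: [-2.63, 2.63], [-0.92, 2.1], [0.06, 2.66], [-1.3, 4.44], [0, 2.69], [-3.02, 3.02]. Speed limits (rad/s): [2.22, 2.22, 2.79, 3.14, 3.14, 3.14].

## Interface

Orientations are given as [roll, pitch, yaw] about the fixed x, y, z axes, in that order (R = Rz(yaw) Ry(pitch) Rx(roll)).
In Python, from rig import r gives the robot as it stands.
- The arm moves only by the tool drive_effector, called after "Call:" as name(argument=value, ...) on one line, values as JSON. Schema: {"type":"object","properties":{"deltas":{"type":"object","properties":{"rows":{"type":"array","items":{"type":"array","items":{"type":"number"},"minItems":7,"maxItems":7},"minItems":1,"maxItems":5}},"additionalProperties":false,"required":["rows"]},"grip_n":{"type":"number"},"only":{"type":"string"},"quiet":{"type":"boolean"},"lines":{"type":"string"}},"required":["deltas"],"additionalProperties":false}. deltas is an object whose key "rows" holds a list of rows, 1 to 5 of them, each of 7 numbers: a rotation vector rx, ry, rz in parts of the range, where 1.0 means 2 rad, then dx, dy, dz in parts of the range, where 1.0 means 200 mm, then the opening from 0.0 (shut) to 1.0 (fully open); each row shifts and turns the commanded pose from where the row before left it, along the tool's axes as they then stand; what a row does not reach is not made up. A row lasts 1/12 s, in which the tool goes at most 41.7 mm and 0.125 rad, less where a joint would pass 70% of its speed; a pose out of reach is approached as far as the arm can. The fingers move at their own pace and stop on an object; grip_n is the grip in N (left out, the last holds). Time passes only in rows, so rows that do not move let the fingers close. The tool returns the time, the measured TCP pose, the force, the opening and the grip force at its end. only (a regular expression) keeps the lines of the reply that match it, lines (a string "A,B") keeps lines A to B, and quiet returns only ok. Input that does not fit is refused with a message, and nothing moves.
- r.sense(): the state, without advancing time (a new reading comes with each control period).
- r.grab_frame(name): name is "side" or "top" or "wrist"; returns the picture (480x640x3 uint8, red, green, blue); there is no depth.
- r.camera_params(name): a dict with "fx", "fy", "cx", "cy" (pixels), "rvec" (rotation vector, rad) and "tvec" (3), from world to camera coordinates, as OpenCV has them. Camera axes: x right, y down, z forward; pixel columns grow to the right and rows downward; lengths in mm; the calibration is good to about 2 mm. A picture is of the moment at which its call begins: read the wrist's pose just before it. camera_params takes no time and is no camera call; for the wrist camera it gives the pose at the moment of the call.
- r.sign_off(): hands the job in; it is judged then, once.
The state is a dict: "clock": time; "qpos": joint angles; "qvel": joint speeds; "joint_efforts": joint torques, N m; "eef_pos": TCP position; "tcp_rot": TCP orientation; "contact_force": force on the tool from outside, world axes, zero at the start; "wrist_torque": the same for the moment, N m; "opening": opening from 0.0 (shut) to 1.0 (fully open); "grasp_force": force on a finger pad.
Only numpy, scipy, OpenCV 4.12 (cv2) and the standard library are available. Lean on these libraries where they do the work, as an engineer would, in place of code of your own. Each camera call takes 0.05 s, during which the arm holds its last target. There are 200 camera calls.

## Task

Two of the three game cartridges in the translucent tray have flopped forward, towards the robot, label down. Push each of these two over with a fingertip so that it tips up and comes to lean back against the tray's rear bar, like the third one, its foot still in its own place in the slot. Nothing may be picked up or lifted out of the slot, and leave the third cartridge, the console, the jar and the cabinet's door as they are.

Things in the scene. Friction and masses are not known exactly. Their poses are not given: they have to be found in the camera images.
- tray: translucent tray fixed to the desk, 80 mm deep (x), 256 wide (y), 36 high. Origin: centre of its underside; +x to the rear, away from the robot, y along the row, z up. Three bays side by side, centred at y = -84, 0, +84 mm, parted by walls 4 mm thick, 30 mm high. A flopped cartridge's top is about 28 mm in front of the slot's middle (x = 0), 66 mm above the desk; upright it reaches 72 mm.
- tray_slot (a point): middle of the slot for the cartridges' feet, on the tray's floor, 6 mm above the desk, over the tray's origin. The slot is 14 mm wide and runs along y between two ridges 7 mm high. A flopped cartridge pushed at the top towards +x pivots on its foot, and falls back by itself once its top edge is some 10 mm beyond the slot's middle.
- tray_rear (a point): middle of the top of the rear rest bar, 36 mm above the desk, 19 mm behind the slot's middle; bar 4 mm thick, along y. A like bar stands 19 mm in front of the slot. A cartridge leaning back on the rear bar has its top about 27 mm behind the slot's middle; pushing it hard against this bar would lever it out.
- cart_a: loose grey game cartridge 9 mm thick (x), 58 wide (y), 66 tall (z), 30 to 65 g, pale label on its -x face. Origin on its mid-line 5 mm above its foot, z to its top. Foot in the tray's slot, in any of the three bays; flopped forward at the start: leans about 26 degrees with its top towards the tray's -x, label down.
- cart_b: loose grey game cartridge 9 mm thick (x), 58 wide (y), 66 tall (z), 30 to 65 g, pale label on its -x face. Origin on its mid-line 5 mm above its foot, z to its top. Foot in the tray's slot, in any of the three bays; flopped forward at the start: leans about 26 degrees with its top towards the tray's -x, label down.
- cart_c: loose grey game cartridge 9 mm thick (x), 58 wide (y), 66 tall (z), 30 to 65 g, pale label on its -x face. Origin on its mid-line 5 mm above its foot, z to its top. Foot in the tray's slot, in any of the three bays; already leans back at the start, as it should: about 26 degrees, its top towards the tray's +x, label up.
- cart_a_top (a point): the middle of the top edge of cart_a, 61 mm from its origin along its z
- cart_b_top (a point): the middle of the top edge of cart_b, 61 mm from its origin along its z
- cart_c_top (a point): the middle of the top edge of cart_c, 61 mm from its origin along its z
- console: pink handheld console, 16 x 150 x 78 mm, standing on its long edge in a groove, 18 mm above the desk, in a wooden block stand (70 x 130 x 35 mm): top at 96 mm. Origin at the centre of its underside, y along its length. Not to be disturbed.
- jar: glass jar with its twist cap closed, 64 mm across, 105 mm high, loose. Origin at the centre of its underside. Not to be disturbed.
- cabinet_door0 (a joint): swing door of the small white plastic cabinet (170 x 220 x 200 mm high) on the left of the desk, about half open towards the robot; 0 is shut, in rad, growing as it opens. Not to be disturbed.

How it is judged:
By the outcome, as a careful person would: the job done as asked, in the order asked, and still so for the second after the job is handed in, with the robot touching nothing.
It also fails if it takes over 43 s, if anything falls off the work surface, if the arm or the gripper's body presses on something with over 40 N, if the wrist force passes 120 N, or if a joint passes its speed limit or range.

## Working session

There is one attempt and no reset: what is moved stays moved. The work goes in short steps, Python scripts to look and compute and a tool call to move; the robot and the scene stay as the last step left them, time stands still between calls to the robot, and variables do not carry over. Pictures are saved under pics/ and viewed, at most 10 in all, crops included, and the job is handed in when it is done.

```bash
ls; mkdir -p pics
```

Run:
```python
from rig import r
import cv2
for n in ("side","top"):
    cv2.imwrite(f"pics/{n}0.png", r.grab_frame(n)[:,:,::-1])
    print(n, r.camera_params(n))
s=r.sense(); print(s["clock"],s["eef_pos"],s["tcp_rot"],r.nose_length)
```

```text
pics
rig.py
side {'fx': 528.8360759554859, 'fy': 528.8360759554859, 'cx': 328.2582997336452, 'cy': 241.015668073764, 'rvec': array([ 2.30642797, -0.50003006,  0.20779008]), 'tvec': array([-521.7045205 ,  233.34123314, 1054.66323594])}
top {'fx': 550.2840567065593, 'fy': 550.2840567065593, 'cx': 318.53557010314375, 'cy': 245.395102080489, 'rvec': array([ 2.118698  , -2.17756429,  0.14303305]), 'tvec': array([  29.17354878,  557.39785396, 1297.00818582])}
0.1 [221.09767703 584.15606227 252.62610017] [-3.14031264e+00  1.38963219e-05  2.77974344e+00] 22.0
```

View pics/side0.png

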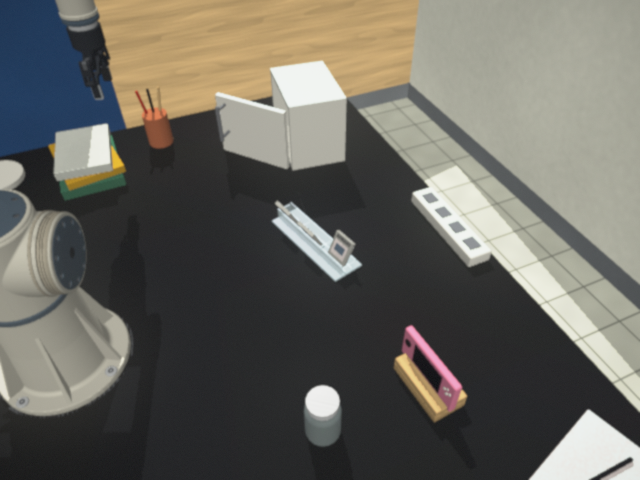

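View pics/top0.png

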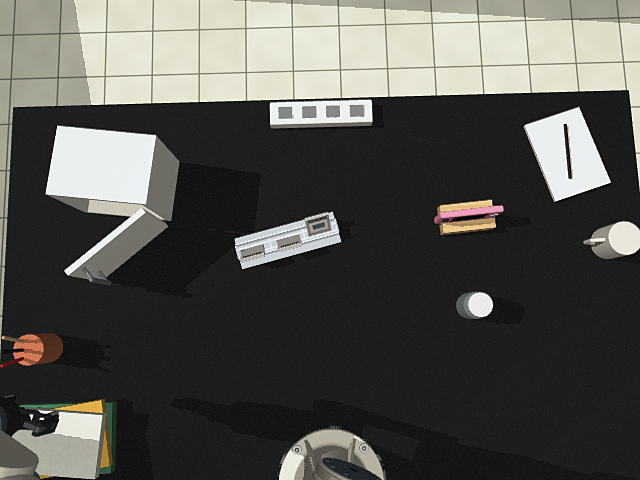

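The side view shows the tray at about (315,240). The upright cartridge is in the bay nearest the jar, at (342,245), and the two flopped ones are towards the cabinet. In the top view the tray spans about (235,240) to (341,240), with the leaning-back one at (318,225) and the flopped ones at (252,252) and (289,242).

Create h.py:
```python
import numpy as np, cv2
from rig import r
def cam(n):
    c=r.camera_params(n); K=np.array([[c["fx"],0,c["cx"]],[0,c["fy"],c["cy"]],[0,0,1.]])
    return K,cv2.Rodrigues(np.array(c["rvec"]))[0],np.array(c["tvec"],float),np.array(c["rvec"],float)
def cast(n,uv,z):
    K,R,t,_=cam(n); d=R.T@np.linalg.inv(K)@np.array([*uv,1.]); o=-R.T@t
    return o+d*(z-o[2])/d[2]
def proj(n,P):
    K,R,t,rv=cam(n); return cv2.projectPoints(np.atleast_2d(np.array(P,float)),rv,t,K,None)[0][:,0]
```

Run:
```python
from h import *
im=cv2.imread("pics/top0.png"); m=(im.max(2)>70).astype(np.uint8)
m[:200]=0;m[280:]=0;m[:,:225]=0;m[:,355:]=0
c=max(cv2.findContours(m,0,1)[0],key=cv2.contourArea)
b=cv2.boxPoints(cv2.minAreaRect(c)); print(b)
for z in (0,36):
    P=np.array([cast("top",p,z) for p in b]); print(z,P.round(),np.linalg.norm(np.diff(P,axis=0),axis=1).round(),P.mean(0))
a=cv2.resize(im[200:280,225:355],None,fx=6,fy=6,interpolation=cv2.INTER_CUBIC)
s=cv2.imread("pics/side0.png"); a2=cv2.resize(s[190:290,260:370],None,fx=5.5,fy=5.5,interpolation=cv2.INTER_CUBIC)
cv2.imwrite("pics/tc.png",a);cv2.imwrite("pics/sc.png",a2)
```

```text
[[231.55473 237.2608 ]
 [333.10278 209.24753]
 [341.93372 241.25967]
 [240.38568 269.27295]]
0 [[590. 231.   0.]
 [654. -25.   0.]
 [572. -45.   0.]
 [509. 210.   0.]] [264.  84. 262.] [581.25095522  92.73942919   0.        ]
36 [[584. 225.  36.]
 [647. -24.  36.]
 [567. -43.  36.]
 [505. 204.  36.]] [257.  82. 255.] [575.80272423  90.56956507  36.        ]
```

View pics/tc.png

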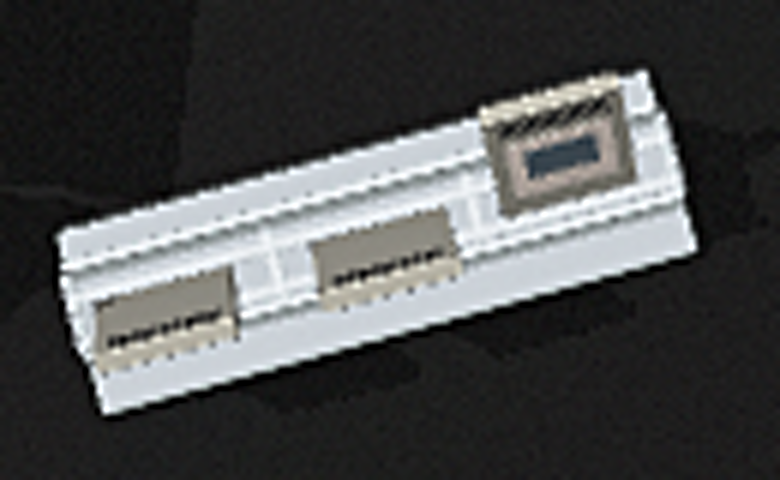

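View pics/sc.png

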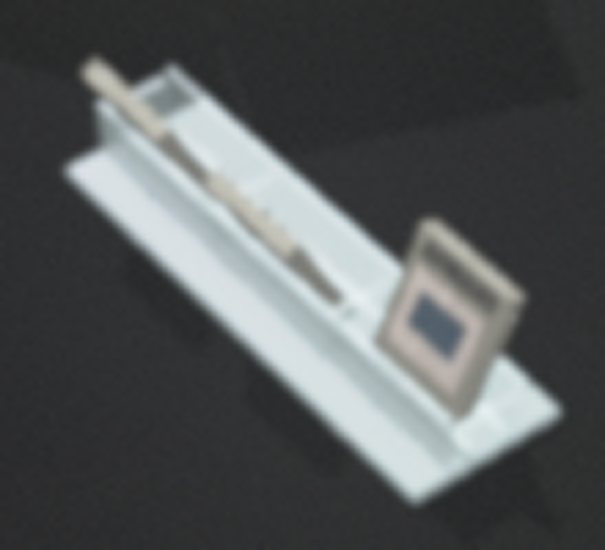

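The top crop shows the tray's base corners at about (58,232), (648,70), (697,248) and (105,415). The light top-edge strips of the flopped cartridges run (97,360)–(240,327) and (322,298)–(462,265). The side crop confirms that these two are flopped and the third leans back.

Add to h.py:
```python
def tc(x,y,z): return cast("top",((x+.5)/6-.5+225,(y+.5)/6-.5+200),z)
def sc(x,y,z): return cast("side",((x+.5)/5.5-.5+260,(y+.5)/5.5-.5+190),z)
```

Run:
```python
from h import *
C=np.array([tc(*p,3) for p in [(58,232),(648,70),(697,248),(105,415)]])
print(C.round(1),np.linalg.norm(np.roll(C,-1,0)-C,axis=1).round(1))
S=np.array([sc(*p,3) for p in [(67,170),(415,500),(560,410)]]);print("side",S.round(1))
o=C.mean(0);v=(C[0]-C[1])+(C[3]-C[2]);yaw=np.arctan2(-v[0],v[1]);print("tray",o,yaw)
X=np.array([np.cos(yaw),np.sin(yaw)]);Y=np.array([-X[1],X[0]])
f=lambda P:np.array([(P-o)[:2]@X,(P-o)[:2]@Y]).round(1)
print("side in tray",[f(p) for p in S])
for n,a,b in (("L",(97,360),(240,327)),("M",(322,298),(462,265)),("C",(482,107),(617,77))):
    A,B=tc(*a,66),tc(*b,66);print(n,f(A),f(B),((A+B)/2).round(1))
for n,a in (("L",(85,65)),("M",(210,185)),("Cr",(522,297)),("Cl",(430,220))): print("side",n,f(sc(*a,66)))
s=r.sense();print(s["qpos"].round(3) if hasattr(s["qpos"],"round") else s["qpos"])
```

```text
[[586.7 224.    3. ]
 [648.5 -23.6   3. ]
 [572.6 -41.7   3. ]
 [509.7 205.    3. ]] [255.2  78.  254.6  79.3]
side [[511.3 209.6   3. ]
 [572.3 -38.8   3. ]
 [649.4 -18.6   3. ]]
tray [579.38592148  90.91797089   3.        ] 0.24690897936054965
side in tray [array([-37. , 131.8]), array([ -38.6, -124.1]), array([  41.2, -123.3])]
L [-26. 118.] [-28.6  60.2] [531.2 170.7  66. ]
M [-26.2  26. ] [-28.6 -30.9] [553.4  81.9  66. ]
C [ 30.6 -55.5] [  27.7 -110.6] [628.   17.5  66. ]
side L [-26.8 124. ]
side M [-29.9  25.8]
side Cr [  29.9 -108.4]
side Cl [ 29.5 -49.5]
[ 1.207  0.354  1.634 -0.     1.155 -0.002]
```

Add to h.py:
```python
from scipy.spatial.transform import Rotation as Ro
O=np.array([579.4,91.5]);YAW=0.247;X=np.array([np.cos(YAW),np.sin(YAW)]);Y=np.array([-X[1],X[0]])
def go(tx,ty,z):
    s=r.sense();R=Ro.from_euler("xyz",s["tcp_rot"]);p=np.array(s["eef_pos"])
    W=np.array([*(O+tx*X+ty*Y),z]);Rt=Ro.from_euler("xyz",[np.pi,0,YAW+np.pi/2])
    q=p[:2]-O
    print("t",s["clock"],"at tray",(q@X).round(1),(q@Y).round(1),p[2].round(1),"F",np.round(s["contact_force"],1),"-> world",W.round(1),"d tool",R.inv().apply(W-p).round(1),"rv",(R.inv()*Rt).as_rotvec().round(3))
```

```bash
python3 -c "
from h import *
go(-68,87,180)
print(cast('top',(68,272),200),cast('top',(150,212),200))"
```

```text
t 0.1 at tray -227.0 565.3 252.6 F [-0.6 -0.2 -0.2] -> world [492.2 159.2 180. ] d tool [-404.  -301.3   73. ] rv [-0.001  0.001  0.962]
[493.48201645 546.49028942 200.        ] [618.28611325 374.15415893 200.        ]
```

Careful with the scale: shifts go in shares of 200 mm and turns go in shares of 2 rad. That gives: -31 mm / 200 = -0.155, -23.2 mm / 200 = -0.116.

Call:
drive_effector(deltas={"rows":[[0,0,0,-0.155,-0.116,0,0],[0,0,0,-0.155,-0.116,0,0],[0,0,0,-0.155,-0.116,0,0],[0,0,0,-0.155,-0.116,0,0],[0,0,0,-0.155,-0.116,0,0]]})

```text
clock: 0.52
eef_pos: [325.5, 419.5, 253.0]
tcp_rot: [-3.141, -0.0, 2.78]
contact_force: [-0.2, -0.1, 0.0]
opening: 0.297
grasp_force: 0.0
```

Call:
drive_effector(deltas={"rows":[[0,0,0,-0.155,-0.116,0,0],[0,0,0,-0.155,-0.116,0,0],[0,0,0,-0.155,-0.116,0.025,0],[0,0,0,-0.155,-0.116,0.025,0],[0,0,0,-0.155,-0.116,0.025,0]]})

```text
clock: 0.93
eef_pos: [429.5, 256.0, 238.1]
tcp_rot: [3.142, 0.0, 2.78]
contact_force: [0.7, 0.5, -0.7]
opening: -0.0
grasp_force: 0.0
```

```bash
python3 -c "
from h import *
go(-68,87,180)"
```

```text
t 0.9333 at tray -105.1 196.2 238.1 F [ 0.7  0.5 -0.7] -> world [492.2 159.2 180. ] d tool [-92.8 -68.4  58.1] rv [ 0.    -0.     0.962]
```

In the tool's units: -23 mm / 200 = -0.115, -17 mm / 200 = -0.085, 0.12 rad / 2 = 0.06.

Call:
drive_effector(deltas={"rows":[[0,0,0,-0.115,-0.085,0.075,0],[0,0,0,-0.115,-0.085,0.075,0],[0,0,0,-0.115,-0.085,0.075,0],[0,0,0,-0.115,-0.085,0.065,0],[0,0,0.06,0,0,0,0]]})

```text
clock: 1.35
eef_pos: [491.7, 157.9, 177.8]
tcp_rot: [-3.138, -0.001, 2.662]
contact_force: [-0.8, -0.4, 0.0]
opening: 0.001
grasp_force: 0.0
```

Call:
drive_effector(deltas={"rows":[[0,0,0.06,0,0,0,0],[0,0,0.06,0,0,0,0],[0,0,0.06,0,0,0,0],[0,0,0.06,0,0,0,0],[0,0,0.06,0,0,0,0]]})

```text
clock: 1.77
eef_pos: [490.8, 161.5, 180.0]
tcp_rot: [-3.141, -0.0, 2.054]
contact_force: [-0.4, -0.0, -0.0]
opening: -0.001
grasp_force: 0.0
```

Call:
drive_effector(deltas={"rows":[[0,0,0.06,0,0,0,0],[0,0,0.06,0,0,0,0],[0,0,0,0,0,0,0],[0,0,0,0,0,0,0]]})

```text
clock: 2.1
eef_pos: [490.8, 161.6, 180.1]
tcp_rot: [-3.141, 0.0, 1.824]
contact_force: [0.3, 0.2, 0.8]
opening: 0.001
grasp_force: 0.0
```

Run:
```python
from h import *
go(-68,87,76)
a=r.grab_frame("side")[:,:,::-1]; cv2.imwrite("pics/s1.png",cv2.resize(a[100:290,200:390],None,fx=3,fy=3,interpolation=cv2.INTER_CUBIC))
```

```text
t 2.1 at tray -68.8 89.6 180.1 F [0.3 0.2 0.8] -> world [492.2 159.2  76. ] d tool [ -2.6   0.8 104.1] rv [-0.     0.     0.006]
```

In the tool's units: 26 mm / 200 = 0.13, -2.6 mm / 200 = -0.013.

Call:
drive_effector(deltas={"rows":[[0,0,0,-0.013,0,0.13,0],[0,0,0,0,0,0.13,0],[0,0,0,0,0,0.13,0],[0,0,0,0,0,0.13,0],[0,0,0,0,0,0,0]]})

```text
clock: 2.57
eef_pos: [488.8, 158.2, 72.4]
tcp_rot: [-3.135, 0.0, 1.823]
contact_force: [-1.4, -0.2, 0.5]
opening: 0.0
grasp_force: 0.0
```

Run:
```python
from h import *
go(-52,87,76)
a=r.grab_frame("side")[:,:,::-1]; b=r.grab_frame("top")[:,:,::-1]
f=lambda i:cv2.resize(i,None,fx=3,fy=3,interpolation=cv2.INTER_CUBIC)
cv2.imwrite("pics/s1.png",np.hstack([f(a[150:290,240:370]),f(b[190:330,225:355])]))
```

```text
t 2.5667 at tray -71.6 86.8 72.4 F [-1.4 -0.2  0.5] -> world [507.7 163.1  76. ] d tool [ 0.1 19.5 -3.8] rv [-0.007  0.     0.005]
```

View pics/s1.png

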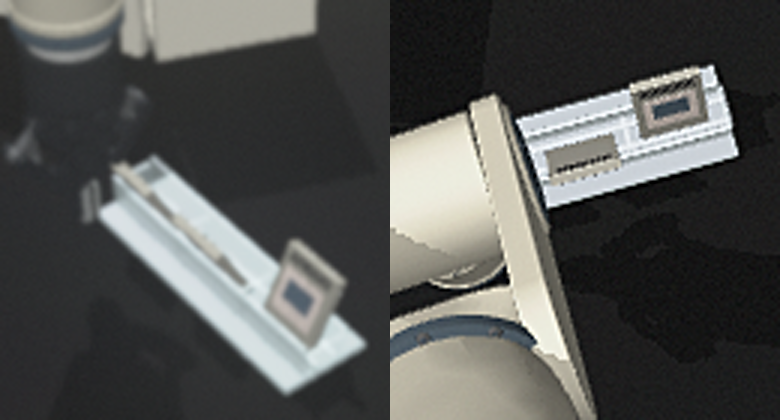

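The left half (side view) shows the closed fingertips at about crop (92,215), just in front of the left cartridge's top edge at (122,170). The right half (top view) has the wrist hiding the left bay. Next I check the tip projection, then push slowly.

Run:
```python
from h import *
go(-46,87,76)
p=np.array(r.sense()["eef_pos"]);print((proj("side",[p-[0,0,22]])-[240,150])*3)
```

```text
t 2.6667 at tray -69.1 87.0 76.0 F [ 0.6  0.7 -0.5] -> world [513.5 164.6  76. ] d tool [-0.1 23.1 -0. ] rv [-0.002  0.     0.004]
[[ 88.51774187 210.40857224]]
```

Call:
drive_effector(deltas={"rows":[[0,0,0,0,0.04,0,0],[0,0,0,0,0.04,0,0],[0,0,0,0,0.025,0,0],[0,0,0,0,0.025,0,0],[0,0,0,0,0.025,0,0]]})

```text
clock: 3.08
eef_pos: [522.8, 167.1, 77.1]
tcp_rot: [3.14, -0.0, 1.82]
contact_force: [0.6, -0.2, 0.1]
opening: 0.001
grasp_force: 0.0
```

```bash
python3 -c "
from h import *
go(-10,87,76)"
```

```text
t 3.0833 at tray -36.4 87.1 77.1 F [ 0.6 -0.2  0.1] -> world [548.4 173.4  76. ] d tool [-0.2 26.4  1.1] rv [ 0.001 -0.     0.002]
```

In the tool's units: 5 mm / 200 = 0.025.

Call:
drive_effector(deltas={"rows":[[0,0,0,0,0.025,0,0],[0,0,0,0,0.025,0,0],[0,0,0,0,0.025,0,0],[0,0,0,0,0.025,0,0],[0,0,0,0,0,0,0]]})

```text
clock: 3.5
eef_pos: [542.3, 172.0, 76.4]
tcp_rot: [3.141, -0.0, 1.82]
contact_force: [0.3, -0.8, 0.4]
opening: -0.0
grasp_force: 0.0
```

Run:
```python
from h import *
go(-10,87,76)
a=r.grab_frame("side")[:,:,::-1]
cv2.imwrite("pics/s2.png",cv2.resize(a[150:290,240:370],None,fx=4,fy=4,interpolation=cv2.INTER_CUBIC))
```

```text
t 3.5 at tray -16.3 87.2 76.4 F [ 0.3 -0.8  0.4] -> world [548.4 173.4  76. ] d tool [-0.2  6.3  0.4] rv [ 0.001 -0.     0.002]
```

View pics/s2.png

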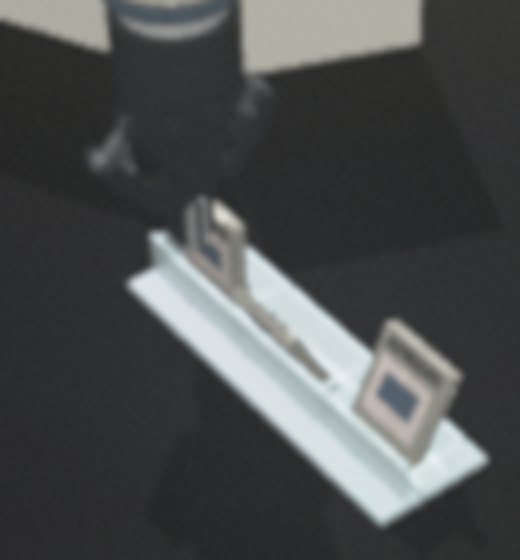

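The left cartridge now stands nearly upright at (215,235), with the finger in front of it. It needs a little more push.

In the tool's units: 4 mm / 200 = 0.02.

Call:
drive_effector(deltas={"rows":[[0,0,0,0,0.02,0,0],[0,0,0,0,0.02,0,0],[0,0,0,0,0.02,0,0],[0,0,0,0,0,0,0],[0,0,0,0,0,0,0]]})

```text
clock: 3.97
eef_pos: [553.0, 174.7, 76.3]
tcp_rot: [3.141, 0.0, 1.82]
contact_force: [0.2, -0.9, 0.0]
opening: 0.0
grasp_force: 0.0
```

Run:
```python
from h import *
go(-60,87,150)
a=r.grab_frame("side")[:,:,::-1]
cv2.imwrite("pics/s3.png",cv2.resize(a[150:290,240:370],None,fx=4,fy=4,interpolation=cv2.INTER_CUBIC))
```

```text
t 3.9667 at tray -5.3 87.1 76.3 F [ 0.2 -0.9  0. ] -> world [499.9 161.2 150. ] d tool [ -0.  -54.7 -73.7] rv [0.    0.    0.002]
```

View pics/s3.png

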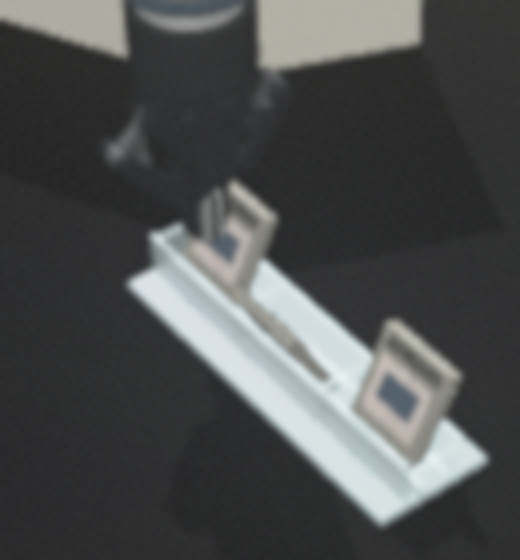

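The left cartridge now leans back at (240,235), like the third. I back off and move to the middle bay.

In the tool's units: -16 mm / 200 = -0.08, -15 mm / 200 = -0.075.

Call:
drive_effector(deltas={"rows":[[0,0,0,0,-0.08,0,0],[0,0,0,0,-0.08,0,0],[0,0,0,0,-0.08,0,0],[0,0,0,0,-0.075,0,0],[0,0,0,0,0,0,0]]})

```text
clock: 4.43
eef_pos: [488.3, 158.2, 75.8]
tcp_rot: [-3.138, 0.0, 1.82]
contact_force: [0.2, 0.7, -1.0]
opening: -0.001
grasp_force: 0.0
```

Call:
drive_effector(deltas={"rows":[[0,0,0,-0.11,0,0,0],[0,0,0,-0.11,0,0,0],[0,0,0,-0.11,0,0,0],[0,0,0,-0.11,0,0,0],[0,0,0,0,0,0,0]]})

```text
clock: 4.85
eef_pos: [515.0, 71.4, 76.6]
tcp_rot: [3.14, 0.001, 1.818]
contact_force: [-0.1, -1.1, 0.1]
opening: 0.005
grasp_force: 0.0
```

```bash
python3 -c "
from h import *
go(-36,-1,76)"
```

```text
t 4.85 at tray -67.3 -3.8 76.6 F [-0.1 -1.1  0.1] -> world [544.7  81.7  76. ] d tool [ 2.8 31.3  0.6] rv [0.001 0.001 0.   ]
```

In the tool's units: 8 mm / 200 = 0.04, 5 mm / 200 = 0.025.

Call:
drive_effector(deltas={"rows":[[0,0,0,0.01,0.04,0,0],[0,0,0,0,0.04,0,0],[0,0,0,0,0.025,0,0],[0,0,0,0,0.025,0,0],[0,0,0,0,0.025,0,0]]})

```text
clock: 5.27
eef_pos: [543.5, 84.4, 76.2]
tcp_rot: [3.142, -0.0, 1.821]
contact_force: [0.6, -0.3, -0.2]
opening: -0.003
grasp_force: 0.0
```

Call:
drive_effector(deltas={"rows":[[0,0,0,0,0.025,0,0],[0,0,0,0,0.025,0,0],[0,0,0,0,0.025,0,0],[0,0,0,0,0.025,0,0],[0,0,0,0,0.02,0,0]]})

```text
clock: 5.68
eef_pos: [566.8, 89.6, 76.3]
tcp_rot: [3.141, 0.0, 1.82]
contact_force: [-0.0, -0.8, 0.6]
opening: -0.004
grasp_force: 0.1
```

Call:
drive_effector(deltas={"rows":[[0,0,0,0,0.02,0,0],[0,0,0,0,0.015,0,0],[0,0,0,0,0,0,0],[0,0,0,0,0,0,0]]})

```text
clock: 6.02
eef_pos: [572.9, 91.1, 76.2]
tcp_rot: [-3.141, -0.0, 1.82]
contact_force: [-0.1, 0.3, 1.0]
opening: 0.002
grasp_force: 0.0
```

Run:
```python
from h import *
go(-68,-1,150)
a=r.grab_frame("side")[:,:,::-1]
cv2.imwrite("pics/s4.png",cv2.resize(a[150:290,240:370],None,fx=4,fy=4,interpolation=cv2.INTER_CUBIC))
```

```text
t 6.0167 at tray -6.4 1.2 76.2 F [-0.1  0.3  1. ] -> world [513.7  73.9 150. ] d tool [ -2.1 -61.6 -73.8] rv [-0.    -0.     0.002]
```

View pics/s4.png

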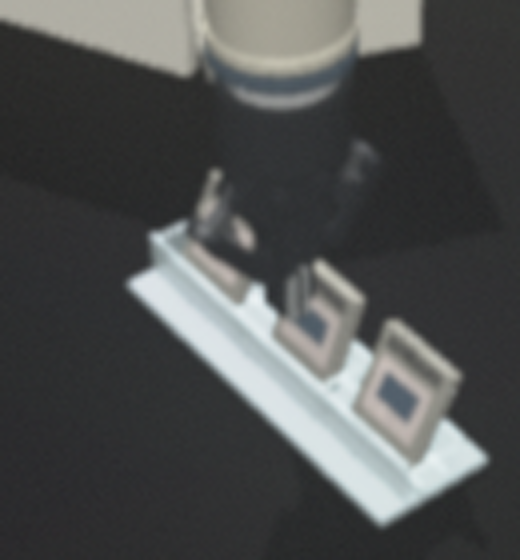

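The middle cartridge now leans back at (325,320). I retreat and raise, then take a final look.

In the tool's units: -20 mm / 200 = -0.1, -16 mm / 200 = -0.08.

Call:
drive_effector(deltas={"rows":[[0,0,0,0,-0.08,0,0],[0,0,0,0,-0.08,0,0],[0,0,0,0,-0.08,0,0],[0,0,0,0,-0.1,0,0],[0,0,0,0,-0.1,-0.1,0]]})

```text
clock: 6.48
eef_pos: [484.6, 68.8, 94.0]
tcp_rot: [-3.137, -0.001, 1.82]
contact_force: [-1.2, 0.2, -0.2]
opening: -0.0
grasp_force: 0.0
```

Call:
drive_effector(deltas={"rows":[[0,0,0,0,-0.125,-0.15,0],[0,0,0,0,-0.125,-0.15,0],[0,0,0,0,-0.125,-0.15,0],[0,0,0,0,-0.125,-0.15,0],[0,0,0,0,-0.1,-0.1,0]]})

```text
clock: 6.9
eef_pos: [369.7, 39.5, 238.3]
tcp_rot: [3.14, 0.0, 1.82]
contact_force: [0.9, 1.1, 0.6]
opening: -0.001
grasp_force: 0.0
```

Call:
drive_effector(deltas={"rows":[[0,0,0,0,0,0,0],[0,0,0,0,0,0,0],[0,0,0,0,0,0,0]]})

```text
clock: 7.15
eef_pos: [371.6, 39.9, 236.1]
tcp_rot: [3.141, 0.0, 1.82]
contact_force: [0.6, -0.0, 0.1]
opening: -0.001
grasp_force: 0.0
```

Run:
```python
from h import *
a=r.grab_frame("side")[:,:,::-1]; b=r.grab_frame("top")[:,:,::-1]
f=lambda i:cv2.resize(i,None,fx=3,fy=3,interpolation=cv2.INTER_CUBIC)
cv2.imwrite("pics/s5.png",np.hstack([f(a[150:290,240:370]),f(b[190:330,225:355])]))
```

```text
(no output)
```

View pics/s5.png

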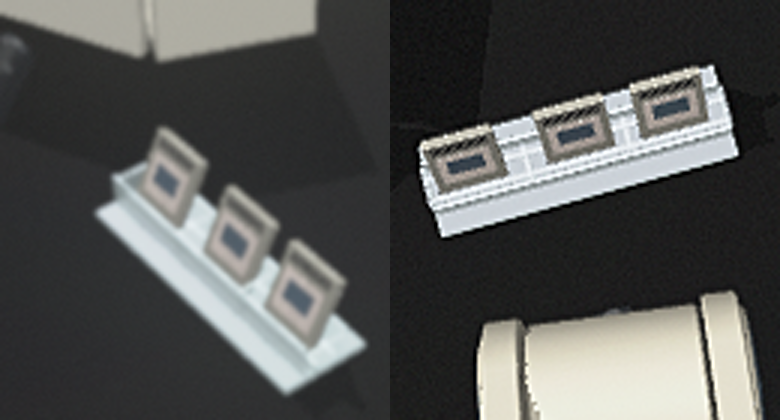

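Both views show all three cartridges leaning back in their own bays, labels up. They are at (465,160), (572,133) and (670,105) in the top half. The robot is clear of the tray.

```bash
python3 -c "
from rig import r
print(r.sign_off())"
```

```text
the job is handed in; nothing more can be done
None
```

Both flopped cartridges were tipped up with a fingertip and now lean back on the rear bar in their own bays; nothing else was touched, and the job was handed in after about 7 s of robot time.

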